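Draw a dose with the piston doser

ROBOT

A 7-joint arm with a two-finger parallel gripper is mounted at the origin on the work surface. World frame = base frame: x ahead of the robot, y to its left, z up, the work surface at z = 0. Lengths are in mm, angles in rad, forces in N, time in s.
With the tool pointing down it reaches from about 400 to 875 mm from the base axis. Payload 4.4 kg.
Tool frame: the origin (TCP) lies at the very end of the fingers, on their centre line; the grasp point (between the pads) lies 19 mm behind it; z points along the fingers, y is the direction in which the jaws open and shut (so a half turn about z gives the same grasp; the last joint's range is limited). The gripper opens to 85 mm and grips with 20 to 120 N. Pads are 22 mm wide; open, the fingers measure 114 mm over their backs; the gripper's body (76 mm by 85 mm) begins 54 mm behind the grasp point. The pads swing forward as they close: fully open they stand 13 mm farther back than shut.
Start: joints at [1.104, 0.628, 0.038, 1.517, -0.027, 0.996, -0.02], TCP at [253.629, -598.49, 231.313] pointing down, gripper open.
Joint ranges: [-3.06, 3.06], [-0.37, 2.12], [-1.25, 1.32], [0.18, 2.47], [-1.1, 4.24], [0.23, 1.98], [-2.94, 2.94]. Speed limits (rad/s): [2.57, 2.57, 3.14, 3.14, 3.14, 3.14, 3.14].

INTERFACE

Orientations are given as [roll, pitch, yaw] about the fixed x, y, z axes, in that order (R = Rz(yaw) Ry(pitch) Rx(roll)).
In Python, from workcell import bot, imaging gives the robot as it stands. The module is installed in compiled form; this text tells all that it offers.
- The arm moves only by the tool arm_command, never from a script. Its argument "series" is a list of rows, each a list of 5 numbers: the opening in per cent of the stroke, from 0 (shut) to 100 (fully open), then the shift along the tool's x, y, z in mm, then the turn about the tool's z in rad. In form: [[claw, x, y, z, spin], ...]. A call has 1 to 8 rows; each row shifts and turns the commanded pose from where the row before left it, along the tool's axes as they then stand; what a row does not reach is not made up. A row lasts 1/12 s, in which the tool goes at most 41.7 mm and 7.16 degrees, less where a joint would pass 70% of its speed; a pose out of reach is approached as far as the arm can. A call with a gripper value outside its range is refused whole. The fingers move at their own pace and stop on an object; "squeeze" is the grip in N (left out, the last holds). Time passes only in rows, so rows that do not move let the fingers close. It gives the time, the measured TCP pose, the force and the opening at its end, in the units of the state.
- bot.get_state(): the state, without advancing time (a new reading comes with each control period).
- imaging.grab_frame(name): name is "scene" or "side" or "wrist"; returns (picture, depth): 420x560x3 uint8, red, green, blue; 420x560 float32, mm along the optical axis (not along the pixel's ray), 0 where there is no reading.
- imaging.camera_info(name): a dict with "fx", "fy", "cx", "cy" (pixels), "dist" ([k1, k2, p1, p2, k3] as OpenCV has them; the pictures are not rectified), "xyz" and "orientation" of the camera in the world; the wrist camera has in their place "hand_eye" (4x4, takes a point from camera to tool coordinates, whose origin is the TCP and whose axes are the flange's). Camera axes: x right, y down, z forward; pixel columns grow to the right and rows downward; lengths in mm; the calibration is good to about 2 mm. A picture is of the moment at which its call begins: read the wrist's pose just before it. camera_info takes no time and is no camera call.
- bot.close_job(): hands the job in, once; it reports no verdict.
The state is a dict: "clock": time; "joint_positions": joint angles; "dq": joint speeds; "tau": joint torques, N m; "tool_pos": TCP position; "orientation": TCP orientation; "ft_force": force on the tool from outside, world axes, zero at the start; "wrist_torque": the same for the moment, N m; "width": finger opening in mm.
Only numpy, scipy, OpenCV 4.12 (cv2) and the standard library are available. Lean on these libraries where they do the work, as an engineer would, in place of code of your own. Each camera call takes 0.05 s, during which the arm holds its last target. There are 200 camera calls.

TASK

On the piston doser, first turn the blue valve handle anticlockwise until its yellow nose points at the orange mark on the dial (half open, 45 degrees from closed). Then take the blue T-handle and draw the piston rod straight up out of its block by 50 mm, without jamming it or pulling it right out, so that the orange band on the rod stands just fully clear of the block's top, and finish while holding it still there, upright, in the gripper. Leave the valve as set, and leave the jars, lid, jug and spatula on the bench where they are.

Things in the scene. Friction and masses are not known exactly. Their poses are not given: they have to be found in the camera images.
- collar (a point): Mouth of the bore: centre of the top face of the white square piston block (74 x 74 mm, top 117 mm above the table). Blind vertical bore, 30 mm wide, 95 mm deep. Block and valve form one fixed unit on a base 150 x 320 mm, 12 mm thick, whose place and yaw vary. Axes are the unit's: z up, y from the block towards the valve, whose axis lies 165 mm along +y
- piston_grip (a point): Centre of the piston's blue T-handle: bar 72 mm long (its y), 16 mm wide (its x), 24 mm high; grip it across its width. Starts 42 mm above the block's top, yawed up to 40 degrees from the unit's y. z up along the steel rod, 28 mm diameter (2 mm play), whose foot is 137 mm below this point and stands on the bore's floor. Loose, 0.25 to 0.5 kg; falls back if let go
- band_edge (a point): Lower edge of the 12 mm wide orange band round the piston rod, on its axis, 92 mm below the T-handle's centre. At the start 50 mm below the block's top, hidden in the bore; level with the block's top when the rod has been drawn 50 mm
- valve_axis (a point): On the valve's vertical axis at mid-height of its blue handle, 98 mm above the table. Handle: level bar 66 x 14 mm, 22 mm high, with a yellow pointer nose reaching 42 mm from the axis; pinch across its width from above, at the axis. White dial below: 100 mm diameter, top at 72 mm; black, orange and green marks. Axes are the unit's and do not turn with the handle
- valve (a joint): Valve opening, rad: 0 closed (nose on the black mark, towards the unit's -x); grows anticlockwise seen from above; 0.785 at the orange mark (45 degrees, midway between the unit's -x and -y); 1.571 fully open (green mark, towards the unit's -y, the piston block). Starts between 0 and 0.4; about 0.12 Nm of friction; stays where it is left
- jar_a: Bystander: closed glass jar, gold lid, 68 mm diameter, 81 mm high, just beyond the unit. Origin: centre of its underside
- jar_b: Bystander: the like jar, just beyond the unit near the piston block. Origin: centre of its underside
- jar_c: Bystander: the like jar with a red lid, on the left of the bench. Origin: centre of its underside
- lid_disc: Bystander: loose gold jar lid, 72 mm diameter, 12 mm high, between robot and unit. Origin: centre of its underside
- jug: Bystander: yellow plastic jug, 110 mm diameter, 140 mm high, handle on one side, at the left of the bench. Origin: centre of its underside
- spatula: Bystander: spatula lying on the bench at the right. Origin: on its underside
Mind the look-alikes: they are no part of the job. What is shaped like the part that bears piston_grip but purple is not meant.

How it is judged:
By the outcome, as a careful person would: the job done as asked, in the order asked, and still so for the second after the job is handed in, while the arm keeps its last pose, push and grip.
It also fails if it takes over 42 s, if anything falls off the work surface, if the arm or the gripper's body presses on something with over 40 N, if the wrist force passes 120 N, or if a joint passes its speed limit or range.

## Working session

There is one attempt and no reset: what is moved stays moved. The work goes in short steps, Python scripts to look and compute and a tool call to move; the robot and the scene stay as the last step left them, time stands still between calls to the robot, and variables do not carry over. Pictures are saved under pics/ and viewed, about 8 in all and at most 12, crops included, and the job is handed in when it is done.

Besides the shell and the picture viewer there is one more tool, called after "Emit:" as a command line: name --pt "numbers of a row" for each row, then --argument value for the rest. arm_command: Moves the arm, as the interface text tells. Its arguments: {"type":"object","properties":{"series":{"type":"array","items":{"type":"array","items":{"type":"number"}}},"squeeze":{"type":"number"}},"required":["series"]}

```bash
mkdir -p pics; cat > h.py <<'E'
import numpy as np, cv2
from workcell import bot, imaging
from scipy.spatial.transform import Rotation as R
def rot(o): return R.from_euler('xyz',o).as_matrix()
def cam(name,st=None):
    c=imaging.camera_info(name); K=np.array([[c['fx'],0,c['cx']],[0,c['fy'],c['cy']],[0,0,1]])
    if 'hand_eye' in c:
        st=st or bot.get_state(); H=np.array(c['hand_eye']); T=np.eye(4);T[:3,:3]=rot(st['orientation']);T[:3,3]=st['tool_pos'];T=T@H
    else:
        T=np.eye(4);T[:3,:3]=rot(c['orientation']);T[:3,3]=c['xyz']
    return K,np.array(c['dist']),T
def ray_z(cm,px,z):
    K,d,T=cm; p=cv2.undistortPoints(np.array(px,float).reshape(-1,1,2),K,d).reshape(-1,2)
    v=np.c_[p,np.ones(len(p))]@T[:3,:3].T; o=T[:3,3]
    return o+v*((z-o[2])/v[:,2])[:,None]
def dep_pts(cm,px,dep):
    K,d,T=cm; p=cv2.undistortPoints(np.array(px,float).reshape(-1,1,2),K,d).reshape(-1,2)
    return (np.c_[p,np.ones(len(p))]*np.array(dep)[:,None])@T[:3,:3].T+T[:3,3]
def shot(name,tag):
    st=bot.get_state(); im,de=imaging.grab_frame(name); cv2.imwrite(f'pics/{tag}.png',im[:,:,::-1]); np.save(f'pics/{tag}.npy',de)
    return im,de,cam(name,st)
E
python3 - <<'E'
from h import *
for n in('scene','side','wrist'):
    im,de,cm=shot(n,n+'0'); print(n,cm[2].round(2).tolist(),cm[0].round(1).tolist())
a=cv2.imread('pics/scene0.png');b=cv2.imread('pics/side0.png')
print(bot.get_state())
cv2.imwrite('pics/both0.png',cv2.resize(np.vstack([a,b]),None,fx=.714,fy=.714))
E
```

```text
scene [[0.87, 0.41, -0.27, 897.72], [0.49, -0.71, 0.51, -552.66], [0.02, -0.57, -0.82, 1102.27], [0.0, 0.0, 0.0, 1.0]] [[427.1, 0.0, 273.4], [0.0, 427.1, 217.9], [0.0, 0.0, 1.0]]
side [[0.99, -0.08, 0.09, 490.01], [-0.12, -0.74, 0.66, -694.78], [0.01, -0.67, -0.75, 962.75], [0.0, 0.0, 0.0, 1.0]] [[387.7, 0.0, 279.6], [0.0, 387.7, 211.6], [0.0, 0.0, 1.0]]
wrist [[0.39, -0.88, -0.28, 325.3], [-0.92, -0.37, -0.12, -567.46], [-0.0, 0.31, -0.95, 372.31], [0.0, 0.0, 0.0, 1.0]] [[308.1, 0.0, 275.9], [0.0, 308.1, 207.4], [0.0, 0.0, 1.0]]
{'clock': 0.15, 'joint_positions': array([ 1.1041934 ,  0.62914941,  0.03843161,  1.51811295, -0.0269569 ,
        0.99631846, -0.01999019]), 'dq': array([-1.07668634e-03, -1.00276662e-03,  3.53706342e-04, -3.84335192e-03,
       -2.80898474e-05,  4.69211047e-04,  4.17997465e-04]), 'tau': array([ 2.48710319e-03, -5.63801408e+01,  1.22800235e+00, -1.93655902e+01,
        1.11500066e-02,  7.32217872e-03,  2.25954210e-05]), 'tool_pos': array([ 253.4473488 , -598.04221315,  230.59795753]), 'orientation': array([-3.14012234e+00,  3.38257992e-05,  4.00850359e-01]), 'ft_force': array([ 0.16173333,  0.21911805, -0.37787092]), 'wrist_torque': array([-0.04910608,  0.02008653, -0.03379816]), 'width': 85.60671381800715}
```

View pics/scene0.png

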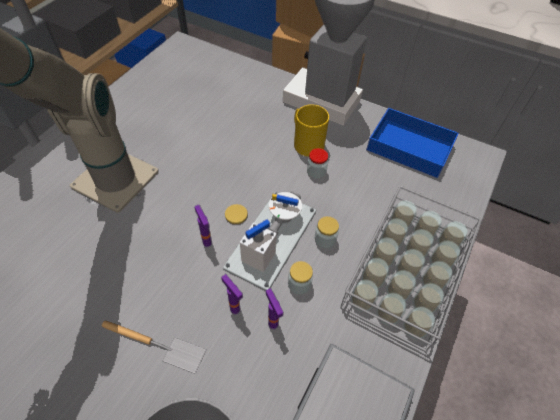

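View pics/side0.png

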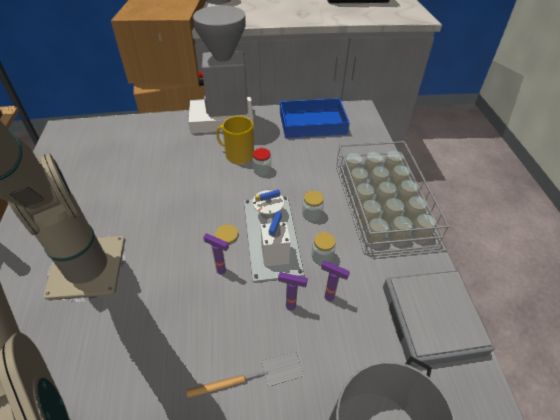

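The scene view shows the unit at about (270,235). The blue T-handle is at (258,229) on the white block, and the blue valve handle is at (285,200) on the white dial. Look-alikes that could be taken for the T-handle are the purple pistons at scene (204,225), (233,293) and (273,308), and the blue tray at (413,142). By colour and position, I choose the blue bar over the block. The side view agrees: T-handle (276,222), valve (268,195).

```bash
cat >> h.py <<'E'
def blobs(im,lo,hi,roi,amin=8):
    h=cv2.cvtColor(im,cv2.COLOR_RGB2HSV); m=cv2.inRange(h,np.array(lo),np.array(hi)); k=np.zeros_like(m); x0,y0,x1,y1=roi; k[y0:y1,x0:x1]=m[y0:y1,x0:x1]
    n,l,s,c=cv2.connectedComponentsWithStats(k)
    return [(l==i,c[i],s[i,4]) for i in range(1,n) if s[i,4]>=amin]
BLUE=((100,120,60),(122,255,255)); YEL=((20,120,110),(34,255,255))
def barpts(mask,de,cm,zlo,zhi):
    y,x=np.nonzero(mask&(de>0)); P=dep_pts(cm,np.c_[x,y],de[y,x]); P=P[(P[:,2]>zlo)&(P[:,2]<zhi)]
    c=np.array(cv2.minAreaRect(P[:,:2].astype(np.float32))[0]); w=P[:,:2]-P[:,:2].mean(0); u=np.linalg.svd(w,full_matrices=False)[2][0]
    return c,P.mean(0),np.degrees(np.arctan2(u[1],u[0]))%180,len(P),P
E
python3 - <<'E'
from h import *
out=[]
for n,roi in(('scene',(225,180,320,290)),('side',(235,175,310,285))):
    im=cv2.imread(f'pics/{n}0.png')[:,:,::-1].copy(); de=np.load(f'pics/{n}0.npy'); cm=cam(n)
    for nm,col in(('blue',BLUE),('yel',YEL)):
        for m,c,a in blobs(im,*col,roi):
            try:
                r=barpts(m,de,cm,40,220); print(n,nm,c.round(1),a,r[0].round(1),r[1].round(1),round(r[2],1),r[3],'z',np.percentile(r[4][:,2],[5,50,95]).round(1))
            except Exception as e: print(n,nm,c,a,e)
    x0,y0,x1,y1=roi; out.append(cv2.resize(im[180:285,x0-10:x0+95,::-1],(390,390),interpolation=cv2.INTER_CUBIC))
    # block top & base: light pts
    Y,X=np.mgrid[y0:y1,x0:x1]; P=dep_pts(cm,np.c_[X.ravel(),Y.ravel()],de[y0:y1,x0:x1].ravel())
    for z,t in((117,3),(12,3)):
        Q=P[abs(P[:,2]-z)<t]; print(n,z,len(Q),cv2.minAreaRect(Q[:,:2].astype(np.float32)))
cv2.imwrite('pics/crop0.png',np.hstack(out))
E
```

```text
scene blue [286.9 199.8] 124 [570.  141.6] [569.6 140.5 104.4] 13.2 124 z [ 93.2 106.3 112. ]
scene blue [257.3 228.8] 197 [567.  -23.5] [568.9 -26.3 167. ] 65.6 196 z [154.8 169.6 174.5]
scene yel [273.5 196.3] 20 [528.4 133.4] [528.8 132.8 103.1] 148.1 20 z [ 89.5 105.8 111.8]
scene yel [235.77258567 213.65109034] 321 index 0 is out of bounds for axis 0 with size 0
scene yel [318.6 224.8] 15 [683.6 124.7] [684.8 123.   81.1] 117.0 15 z [77.2 81.6 84.8]
scene yel [300.8 271.7] 349 [710.7 -36.9] [710.3 -37.8  81.3] 96.1 348 z [77.8 81.2 84.8]
scene 117 359 ((565.0074462890625, 39.887142181396484), (74.69651794433594, 201.00559997558594), 1.4263346195220947)
scene 12 2182 ((571.8037109375, 47.56536865234375), (283.9617919921875, 328.11248779296875), 31.834835052490234)
side blue [269.7 194.3] 107 [569.1 141.2] [569.8 139.3 104.9] 13.4 107 z [ 96.  106.2 111. ]
side blue [274.7 222.2] 125 [566.5 -25.4] [566.5 -28.2 169.4] 66.8 125 z [161.6 170.  173. ]
side yel [307.3 197.4] 49 [687.8 137.2] [688.7 136.8  80.8] 80.2 49 z [77.9 80.7 83.9]
side yel [257.2 197.6] 21 [530.7 132.7] [530.5 132.2 102.1] 16.3 21 z [ 92.9 104.1 108.7]
side yel [235.70833333 233.08333333] 24 index 0 is out of bounds for axis 0 with size 0
side 117 377 ((567.1340942382812, -23.087020874023438), (74.0774917602539, 77.343017578125), 1.3889650106430054)
side 12 1820 ((573.597412109375, 56.71649932861328), (242.19337463378906, 320.9395751953125), 1.232568621635437)h.py:29: RuntimeWarning: Mean of empty slice.
  c=np.array(cv2.minAreaRect(P[:,:2].astype(np.float32))[0]); w=P[:,:2]-P[:,:2].mean(0); u=np.linalg.svd(w,full_matrices=False)[2][0]
  ret = um.true_divide(
```

View pics/crop0.png

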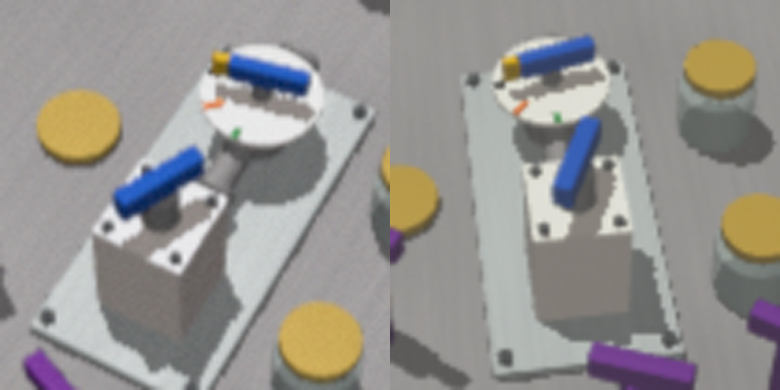

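The crop confirms the choice. The blue T-bar sits on the block with the four screws, and the blue valve bar with its yellow nose sits just anticlockwise of closed, with the orange mark further on. The purple pistons stand outside the base. The block is at about (567,-24), unit yaw about 1.3°, and the valve axis at about (566,141) with its bar at about 13° in world. I'm moving above the valve.

Emit:
arm_command --pt "100 27.5 -26.6 0 0" --pt "100 27.5 -26.6 0 0" --pt "100 27.5 -26.6 0 0" --pt "100 27.5 -26.6 0 0" --pt "100 27.5 -26.6 0 0" --pt "100 27.5 -26.6 0 0" --pt "100 27.5 -26.6 0 0" --pt "100 27.5 -26.6 0 0" --squeeze 60

```text
clock: 0.82
tool_pos: [373.4, -314.9, 231.3]
orientation: [-3.141, -0.0, 0.4]
ft_force: [1.4, 0.4, -0.7]
width: 85.2
```

Emit:
arm_command --pt "100 27.5 -26.6 0 0" --pt "100 27.5 -26.6 0 0" --pt "100 27.5 -26.6 0 0" --pt "100 27.5 -26.6 0 0" --pt "100 27.5 -26.6 0 0" --pt "100 27.5 -26.6 0 0" --pt "100 27.5 -26.6 0 0" --pt "100 27.5 -26.6 0 0"

```text
clock: 1.48
tool_pos: [493.0, -33.1, 231.3]
orientation: [3.142, 0.0, 0.401]
ft_force: [1.5, -0.9, 0.2]
width: 85.3
```

Emit:
arm_command --pt "100 27.5 -26.6 0 0" --pt "100 27.5 -26.6 0 0" --pt "100 27.5 -26.6 0 0" --pt "100 27.5 -26.6 0 0" --pt "100 27.5 -26.6 0 0" --pt "100 0 0 0 0.085" --pt "100 0 0 0 0.085" --pt "100 0 0 0 0"

```text
clock: 2.15
tool_pos: [567.2, 142.0, 230.8]
orientation: [3.141, 0.001, 0.23]
ft_force: [-0.3, 0.2, -0.2]
width: 85.6
```

```bash
python3 - <<'E'
from h import *
im,de,cm=shot('wrist','w1'); print(cm[2].round(2).tolist())
for nm,col in(('blue',BLUE),('yel',YEL),('orange',((3,130,120),(14,255,255))),('green',((50,90,60),(85,255,255)))):
    for m,c,a in blobs(im,*col,(0,0,560,420),30):
        r=barpts(m,de,cm,30,220) if ((de>0)&m).sum()>5 else None
        print(nm,c.round(1),a, None if r is None or r[3]<3 else (r[0].round(1),r[1].round(1),round(r[2],1),r[3]))
E
```

```text
[[0.23, -0.93, -0.3, 643.21], [-0.97, -0.22, -0.07, 160.06], [0.0, 0.31, -0.95, 372.53], [0.0, 0.0, 0.0, 1.0]]
blue [274.9 202.5] 766 (array([565.5, 143. ]), array([564.2, 142.5, 108.1]), np.float64(12.3), 765)
blue [477.3 263.4] 1853 (array([567.9, -21.5]), array([570.2, -14.2, 168.2]), np.float64(65.9), 1848)
yel [318.8  39.3] 4218 (array([707.1, 137.2]), array([707.4, 137.1,  80.2]), np.float64(145.0), 4194)
yel [506.   87.6] 2572 (array([711.2, -42.2]), array([711.2, -40.4,  80.3]), np.float64(21.0), 2562)
yel [274.8 239.1] 112 (array([529.6, 134.3]), array([529.7, 134.6, 108. ]), np.float64(15.7), 111)h.py:29: RuntimeWarning: Mean of empty slice.
  c=np.array(cv2.minAreaRect(P[:,:2].astype(np.float32))[0]); w=P[:,:2]-P[:,:2].mean(0); u=np.linalg.svd(w,full_matrices=False)[2][0]
  ret = um.true_divide(
Traceback (most recent call last):
  File "h.py", line 29, in barpts
    c=np.array(cv2.minAreaRect(P[:,:2].astype(np.float32))[0]); w=P[:,:2]-P[:,:2].mean(0); u=np.linalg.svd(w,full_matrices=False)[2][0]
                                                                                             ~~~~~~~~~~~~~~~~~~~~~~~~~~~~~~~~~~~~~~~^^^
IndexError: index 0 is out of bounds for axis 0 with size 0
```

View pics/w1.png

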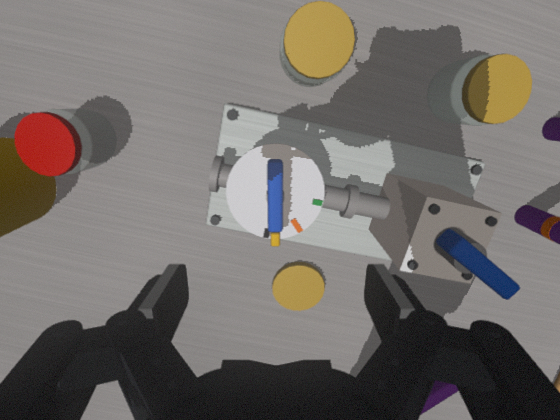

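The wrist view shows the dial at about (275,192) and the valve bar from (275,159) to nose tip (275,245). The orange mark is at (297,225), green at (317,202) and black at (267,234). The block-top screws are at (434,209), (491,221), (412,265) and (467,275). Next I'm turning these into the unit's frame.

```bash
python3 - <<'E'
from h import *
im=cv2.imread('pics/w1.png')[:,:,::-1].copy(); de=np.load('pics/w1.npy'); cm=cam('wrist')
S=ray_z(cm,[(434,209),(491,221),(412,265),(467,275)],119); print('block',S[:,:2].round(1).tolist(),S.mean(0).round(1))
B=ray_z(cm,[(233,115),(215,220),(476,170)],13); print('base',B[:,:2].round(1).tolist())
print('base yaw',np.degrees(np.arctan2(*(B[0]-B[2])[[0,1]])), np.degrees(np.arctan2(*(B[0]-B[1])[[1,0]])))
h=cv2.cvtColor(im,cv2.COLOR_RGB2HSV)
for nm,col in(('orange',((3,120,120),(16,255,255))),('green',((50,90,40),(85,255,255)))):
    for m,c,a in blobs(im,*col,(225,140,328,245),5): print(nm,c.round(1),a,ray_z(cm,[c],72.5).round(1))
print('black',ray_z(cm,[(267,234)],72.5).round(1))
w=((h[:,:,1]<20)&(h[:,:,2]>195)).astype(np.uint8); w[:140]=0;w[245:]=0;w[:,:225]=0;w[:,330:]=0
y,x=np.nonzero(w); hull=cv2.convexHull(np.c_[x,y].astype(np.float32))
P=ray_z(cm,hull.reshape(-1,2),72); print('dial',cv2.minEnclosingCircle(P[:,:2].astype(np.float32)))
t=ray_z(cm,[(275,159),(275,245)],109); print('bar end, nose',t.round(1).tolist(),'axis',(t[1]+(t[0]-t[1])*42/75).round(1))
E
```

```text
block [[594.0, 5.3], [595.5, -50.6], [537.8, 4.3], [539.5, -52.1]] [566.7 -23.3 119. ]
base [[625.4, 204.8], [496.9, 202.8], [631.8, -91.1]]
base yaw -1.2321952753719447 0.8686880809348381
orange [296.3 225.1] 70 [[535.  112.   72.5]]
green [317. 202.] 41 [[564.3  97.8  72.5]]
black [[518.2 139.6  72.5]]
dial ((563.3399658203125, 141.73046875), 49.64949035644531)
bar end, nose [[602.7, 150.7, 109.0], [524.2, 132.2, 109.0]] axis [568.2 142.6 109. ]
```

Emit:
arm_command --pt "100 -4 -0.6 21 0" --pt "60 0 0 21 0" --pt "60 0 0 21 0" --pt "60 0 0 21 0" --pt "60 0 0 21 0" --pt "60 0 0 21 0" --pt "60 0 0 20 0" --pt "60 0 0 0 0"

```text
clock: 2.87
tool_pos: [560.6, 139.4, 81.9]
orientation: [3.141, 0.007, 0.232]
ft_force: [-0.2, 0.0, -0.4]
width: 51.3
```

Emit:
arm_command --pt "0 0 0 0 0" --pt "0 0 0 0 0" --pt "0 0 0 0 0" --pt "0 0 0 0 0" --pt "0 0 0 0 0" --pt "0 0 0 0 0" --pt "0 0 0 0 0" --pt "0 0 0 0 0"

```text
clock: 3.53
tool_pos: [564.2, 142.3, 87.0]
orientation: [-3.14, -0.003, 0.232]
ft_force: [-1.2, 3.1, 7.5]
width: 12.7
```

Emit:
arm_command --pt "0 0 0 0 -0.072" --pt "0 0 0 0 -0.072" --pt "0 0 0 0 -0.072" --pt "0 0 0 0 -0.072" --pt "0 0 0 0 -0.072" --pt "0 0 0 0 -0.072" --pt "0 0 0 0 -0.072" --pt "0 0 0 0 -0.072"

```text
clock: 4.2
tool_pos: [564.0, 142.5, 87.0]
orientation: [3.141, -0.003, 0.811]
ft_force: [-1.9, 2.8, 5.6]
width: 12.5
```

Emit:
arm_command --pt "0 0 0 0 0" --pt "0 0 0 0 0" --pt "0 0 0 0 0"

```text
clock: 4.45
tool_pos: [564.0, 142.5, 87.0]
orientation: [3.141, -0.003, 0.808]
ft_force: [-2.5, 2.9, 6.6]
width: 12.7
```

Yaw is 0.808 as intended. I'll open, rise straight up and look.

Emit:
arm_command --pt "50 0 0 0 0" --pt "80 0 0 0 0" --pt "100 0 0 0 0" --pt "100 0 0 0 0" --pt "100 0 0 -10 0" --pt "100 0 0 -35 0" --pt "100 0 0 -35 0" --pt "100 0 0 -35 0"

```text
clock: 5.12
tool_pos: [563.0, 140.5, 201.9]
orientation: [-3.141, 0.001, 0.807]
ft_force: [0.4, 0.2, -0.2]
width: 85.6
```

Emit:
arm_command --pt "100 0 0 -25 0" --pt "100 0 0 0 0" --pt "100 0 0 0 0"

```text
clock: 5.37
tool_pos: [564.4, 140.9, 227.5]
orientation: [3.139, -0.003, 0.806]
ft_force: [0.2, -0.0, -0.5]
width: 85.4
```

```bash
python3 - <<'E'
from h import *
im,de,cm=shot('wrist','w2'); print(bot.get_state()['tool_pos'],bot.get_state()['orientation'])
for nm,col in(('blue',BLUE),('yel',YEL)):
    for m,c,a in blobs(im,*col,(0,0,560,420),30):
        try: r=barpts(m,de,cm,90,220); print(nm,c.round(1),a,(r[0].round(1),r[1].round(1),round(r[2],1),r[3]))
        except Exception: pass
for m,c,a in blobs(im,(3,120,120),(16,255,255),(150,120,400,300),5): print('or',c.round(1),a,ray_z(cm,[c],72.5).round(1))
E
```

```text
[563.31904616 140.52767217 225.86391972] [ 3.14097944e+00 -4.53341472e-04  8.06514559e-01]
blue [273.6 170.9] 342 (array([581.3, 161.8]), array([581.9, 162.3, 108. ]), np.float64(47.8), 341)
blue [274.1 219.2] 260 (array([551.7, 130.5]), array([551.7, 130.2, 108.1]), np.float64(43.0), 260)
yel [274.  237.1] 114 (array([539.4, 117.7]), array([539.4, 117.7, 108. ]), np.float64(48.5), 112)h.py:29: RuntimeWarning: Mean of empty slice.
  c=np.array(cv2.minAreaRect(P[:,:2].astype(np.float32))[0]); w=P[:,:2]-P[:,:2].mean(0); u=np.linalg.svd(w,full_matrices=False)[2][0]
  ret = um.true_divide(
```

View pics/w2.png

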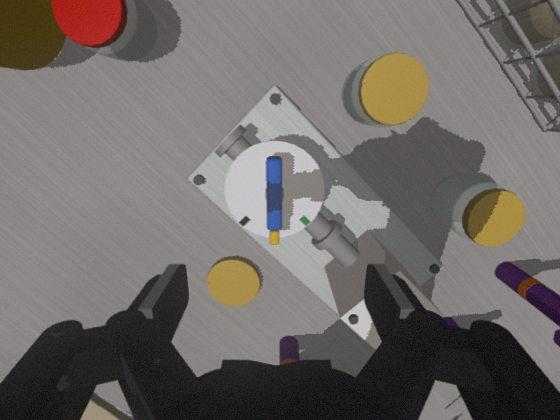

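The nose covers the orange mark. It lies midway between the black mark (244,220) and the green mark (306,220), with the bar at 46.4° in world, which is unit yaw 1.3° + 45°. The valve is set. Next I'm moving above the T-handle and turning to its yaw of about 66°.

Emit:
arm_command --pt "100 -23.1 23.2 0 0" --pt "100 -23.1 23.2 0 0" --pt "100 -23.1 23.2 0 0" --pt "100 -23.1 23.2 0 0" --pt "100 -23.1 23.2 0 0" --pt "100 0 0 0 -0.115" --pt "100 0 0 0 -0.115" --pt "100 0 0 0 -0.115"

```text
clock: 6.08
tool_pos: [566.0, -23.9, 223.5]
orientation: [-3.138, 0.002, 1.156]
ft_force: [0.7, 0.1, 0.6]
width: 85.7
```

Emit:
arm_command --pt "100 0 0 0 0" --pt "100 0 0 0 0" --pt "100 0 0 0 0"

```text
clock: 6.33
tool_pos: [566.7, -22.8, 224.4]
orientation: [-3.14, 0.001, 1.149]
ft_force: [-0.6, -0.4, 0.4]
width: 85.4
```

```bash
python3 - <<'E' 2>/dev/null
from h import *
im,de,cm=shot('wrist','w3'); s=bot.get_state(); print(s['tool_pos'],s['orientation'],s['joint_positions'].round(2))
for m,c,a in blobs(im,*BLUE,(100,50,450,420),200):
    r=barpts(m,de,cm,150,180); print(c.round(1),a,(r[0].round(1),r[1].round(1),round(r[2],1),r[3]))
    q=cv2.minAreaRect(ray_z(cm,np.argwhere(m)[:,::-1],171)[:,:2].astype(np.float32)); print('top-plane rect',q)
E
```

```text
[566.85064635 -22.75598103 224.68458067] [-3.14042971e+00  5.62047094e-04  1.14974674e+00] [ 0.18  0.53 -0.29  1.75  0.18  0.89 -0.61]
[276.5 223.2] 2009 (array([566.7, -22. ]), array([567.8, -19.7, 170.1]), np.float64(65.9), 2005)
top-plane rect ((567.0034790039062, -21.23285675048828), (69.29178619384766, 14.566156387329102), 66.40672302246094)
```

View pics/w3.png

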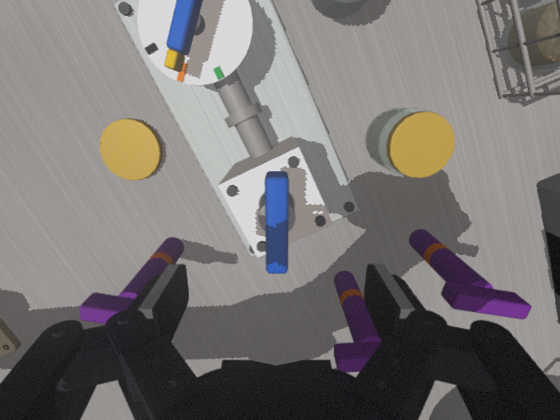

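The T-handle is centred at (276,222) between the fingers and aligned with the tool, with its centre at about (567,-22). A quick check on how far away the purple bars are, then I go down.

```bash
python3 - <<'E' 2>/dev/null
from h import *
im=cv2.imread('pics/side0.png')[:,:,::-1].copy(); de=np.load('pics/side0.npy'); cm=cam('side')
for m,c,a in blobs(im,(132,100,40),(152,255,255),(190,210,370,330),40):
    y,x=np.nonzero(m&(de>0)); P=dep_pts(cm,np.c_[x,y],de[y,x]); d=np.hypot(P[:,0]-567,P[:,1]+22.5); print(c.round(),a,'zmax',P[:,2].max().round(),'nearest',P[d.argmin()].round(),d.min().round())
E
```

```text
[216. 244.] 207 zmax 151.0 nearest [436. -70. 150.] 139.0
[335. 270.] 221 zmax 152.0 nearest [ 676. -155.  148.] 171.0
[292. 280.] 236 zmax 153.0 nearest [ 564. -172.  147.] 150.0
```

Emit:
arm_command --pt "100 0 0 14 0" --pt "100 0 0 14 0" --pt "100 0 0 14 0" --pt "100 0 0 14 0" --pt "100 0 0 14 0" --pt "100 0 0 12 0" --pt "100 0 0 0 0" --pt "100 0 0 0 0"

```text
clock: 7.05
tool_pos: [566.8, -22.6, 142.9]
orientation: [-3.14, 0.001, 1.151]
ft_force: [-0.0, -0.4, 0.4]
width: 85.7
```

Emit:
arm_command --pt "0 0 0 0 0" --pt "0 0 0 0 0" --pt "0 0 0 0 0" --pt "0 0 0 0 0" --pt "0 0 0 0 0" --pt "0 0 0 0 0" --pt "0 0 0 0 0" --pt "0 0 0 0 0" --squeeze 70

```text
clock: 7.72
tool_pos: [567.8, -22.8, 144.3]
orientation: [3.14, -0.001, 1.152]
ft_force: [-0.1, 0.6, 5.4]
width: 23.6
```

Emit:
arm_command --pt "0 0 0 0 0" --pt "0 0 0 0 0"

```text
clock: 7.88
tool_pos: [567.8, -22.7, 144.3]
orientation: [3.14, -0.001, 1.152]
ft_force: [-0.2, 0.1, 5.9]
width: 23.5
```

The width reads 23.5 instead of about 16. The tips lie below the bar, so they are probably pinching the 28 mm rod rather than the bar. I'll open, go up 7 mm and grip again.

Emit:
arm_command --pt "50 0 0 0 0" --pt "50 0 0 0 0" --pt "50 0 0 0 0" --pt "50 0 0 -8 0" --pt "50 0 0 0 0" --pt "50 0 0 0 0"

```text
clock: 8.38
tool_pos: [567.8, -22.8, 151.9]
orientation: [3.14, -0.001, 1.152]
ft_force: [-0.4, 0.1, -1.0]
width: 42.7
```

Emit:
arm_command --pt "0 0 0 0 0" --pt "0 0 0 0 0" --pt "0 0 0 0 0" --pt "0 0 0 0 0" --pt "0 0 0 0 0" --pt "0 0 0 0 0" --pt "0 0 0 0 0" --pt "0 0 0 0 0"

```text
clock: 9.05
tool_pos: [567.5, -22.8, 151.5]
orientation: [3.141, -0.0, 1.152]
ft_force: [-0.5, 0.7, 3.4]
width: 14.4
```

```bash
python3 - <<'E'
from h import *
im,de,cm=shot('wrist','w4'); s=shot('scene','s4')[0]
cv2.imwrite('pics/c4.png',np.hstack([im[150:,100:450,::-1],cv2.resize(s[170:305,190:320,::-1],(260,270))]))
print(bot.get_state()['width'],bot.get_state()['tool_pos'])
E
```

```text
14.70264446224472 [567.49332138 -22.80809847 151.51665104]
```

View pics/c4.png

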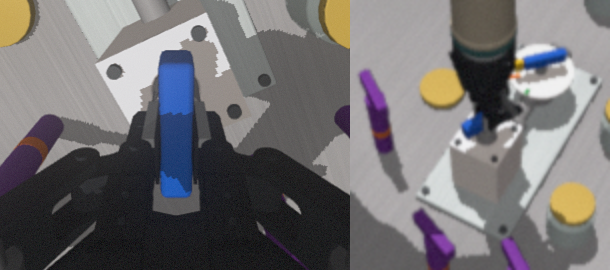

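Width is 14.7 (the valve bar read 1.3 low in the same way), and the wrist crop shows the bar squarely between the pads. Now I start drawing it up gently.

Emit:
arm_command --pt "0 0 0 -2 0" --pt "0 0 0 -4 0" --pt "0 0 0 -5 0" --pt "0 0 0 -5 0" --pt "0 0 0 -4 0" --pt "0 0 0 0 0" --squeeze 80

```text
clock: 9.65
tool_pos: [567.8, -22.8, 172.3]
orientation: [3.14, -0.001, 1.152]
ft_force: [0.9, -0.8, -3.2]
width: 14.0
```

Emit:
arm_command --pt "0 0 0 -4 0" --pt "0 0 0 -5 0" --pt "0 0 0 -6 0" --pt "0 0 0 -6 0" --pt "0 0 0 -5 0" --pt "0 0 0 -3 0" --pt "0 0 0 0 0" --pt "0 0 0 0 0"

```text
clock: 10.32
tool_pos: [567.3, -22.9, 200.5]
orientation: [3.141, -0.0, 1.152]
ft_force: [-0.1, 0.4, -2.4]
width: 14.3
```

Emit:
arm_command --pt "0 0 0 0 0" --pt "0 0 0 0 0" --pt "0 0 0 0 0"

```text
clock: 10.57
tool_pos: [567.1, -22.8, 200.0]
orientation: [-3.141, 0.0, 1.152]
ft_force: [-0.4, 0.0, -2.9]
width: 14.7
```

```bash
python3 - <<'E'
from h import *
s=bot.get_state(); print(s['tool_pos'],s['orientation'],s['width'],s['ft_force'],s['wrist_torque'])
a=shot('scene','s5');b=shot('side','d5');w=shot('wrist','w5')
for nm,(im,de,cm) in(('scene',a),('side',b),('wrist',w)):
    roi=(235,205,300,290) if nm!='wrist' else (150,100,400,420)
    for m,c,ar in blobs(im,(3,110,90),(16,255,255),roi,5):
        y,x=np.nonzero(m&(de>0)); P=dep_pts(cm,np.c_[x,y],de[y,x]); print(nm,'orange',c.round(1),ar,P.mean(0).round(1),np.percentile(P[:,2],[2,98]).round(1))
cr=lambda i,x,y:cv2.resize(i[y:y+80,x:x+80,::-1],(400,400),interpolation=cv2.INTER_CUBIC)
cv2.imwrite('pics/c5.png',np.hstack([cr(a[0],225,205),cr(b[0],235,195)]))
E
```

```text
[567.06667613 -22.84984032 200.01119811] [-3.14105321e+00  2.05897592e-04  1.15177724e+00] 14.655987496300968 [-0.39235349  0.03147504 -2.87083641] [-0.00562087  0.00702414 -0.04535835]
scene orange [272.6 207.9] 7 [548.7  92.4 106.6] [ 71.9 274.2]
scene orange [257.8 240. ] 19 [573.1 -30.9 121.4] [114.7 127.6]
side orange [259.8 208.8] 5 [535.9 111.5  73. ] [71.5 74.1]
side orange [275.2 234.8] 19 [567.4 -34.3 122. ] [115.8 129.4]
wrist orange [273.6 198.1] 14 [570.8  -9.1 118.8] [117.2 120.3]
wrist orange [157.8 269. ] 114 [416.5 -48.2  50.7] [44.8 56. ]
wrist orange [350.5 303.3] 11 [ 590.3 -175.7   46.5] [44.9 48.8]
```

View pics/c5.png

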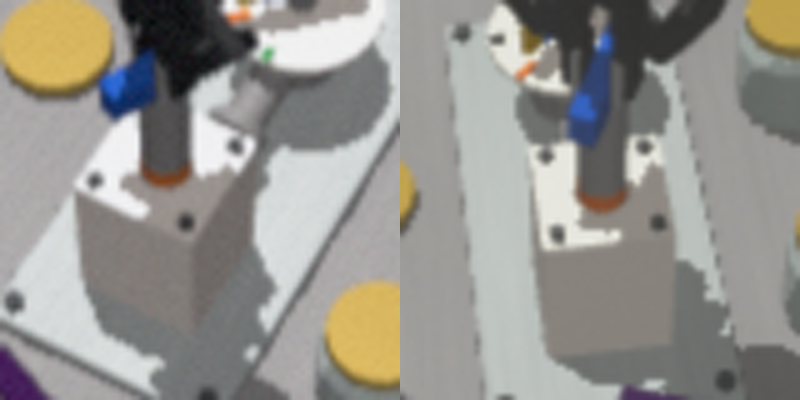

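```bash
python3 - <<'E' 2>/dev/null
from h import *
s0=bot.get_state()
for t,z in(('w3',[566.85,-22.76,224.68]),('w4',[567.49,-22.81,151.52]),('w5',[567.07,-22.85,200.01])):
    im=cv2.imread(f'pics/{t}.png')[:,:,::-1].copy(); de=np.load(f'pics/{t}.npy'); cm=cam('wrist',dict(tool_pos=z,orientation=[np.pi,0,1.151]))
    for m,c,a in blobs(im,*BLUE,(220,150,340,420),300):
        m=cv2.erode(m.astype(np.uint8),np.ones((5,5)))>0
        y,x=np.nonzero(m&(de>0)); P=dep_pts(cm,np.c_[x,y],de[y,x]); print(t,len(P),'z pct',np.percentile(P[:,2],[10,50,90]).round(2), 'slope',np.polyfit(y,P[:,2],1)[0].round(4))
E
```

```text
w3 1523 z pct [169.7  170.51 171.24] slope 0.0002
w4 3713 z pct [169.41 170.16 170.91] slope 0.0008
w5 3687 z pct [217.81 218.59 219.31] slope 0.0009
```

The handle has risen about 48.3 mm by both depth and TCP, so it needs about 1.7 mm more.

Emit:
arm_command --pt "0 0 0 -1.7 0" --pt "0 0 0 0 0" --pt "0 0 0 0 0" --pt "0 0 0 0 0" --pt "0 0 0 0 0" --pt "0 0 0 0 0" --pt "0 0 0 0 0" --pt "0 0 0 0 0"

```text
clock: 11.38
tool_pos: [567.3, -22.9, 202.0]
orientation: [3.142, -0.0, 1.152]
ft_force: [-0.9, -0.8, -2.4]
width: 14.2
```

```bash
python3 - <<'E' 2>/dev/null
from h import *
for k in range(3):
    s=bot.get_state(); im,de,cm=shot('wrist',f'w6{k}'); z=s['tool_pos']
    for m,c,a in blobs(im,*BLUE,(220,150,340,420),300):
        m=cv2.erode(m.astype(np.uint8),np.ones((5,5)))>0
        y,x=np.nonzero(m&(de>0)); P=dep_pts(cm,np.c_[x,y],de[y,x]); print(z.round(2),s['orientation'].round(4),len(P),np.median(P[:,2]).round(2),s['width'],s['ft_force'].round(1))
a=shot('scene','s6');b=shot('side','d6')
for nm,(im,de,cm) in(('scene',a),('side',b)):
    for m,c,ar in blobs(im,(3,110,90),(16,255,255),(240,225,300,290),5):
        y,x=np.nonzero(m&(de>0)); P=dep_pts(cm,np.c_[x,y],de[y,x]); print(nm,'orange',c.round(1),ar,np.percentile(P[:,2],[2,50,98]).round(1))
cr=lambda i,x,y:cv2.resize(i[y:y+60,x:x+60,::-1],(400,400),interpolation=cv2.INTER_CUBIC)
cv2.imwrite('pics/c6.png',np.hstack([cr(a[0],230,205),cr(b[0],245,185)]))
E
```

```text
[567.27 -22.86 202.01] [ 3.1416 -0.      1.1517] 3689 220.59 14.205633510464647 [-0.9 -0.8 -2.4]
[567.25 -22.81 202.01] [-3.1416 -0.      1.1518] 3681 220.61 14.021765847439267 [ 0.3 -0.2 -2.5]
[567.26 -22.85 202.02] [ 3.1416 -0.      1.1518] 3695 220.6 14.304818763309989 [-0.4  0.1 -3.2]
scene orange [257.9 239.9] 22 [116.5 122.  130.1]
side orange [274.9 234.6] 22 [118.5 123.5 129.4]
```

View pics/c6.png

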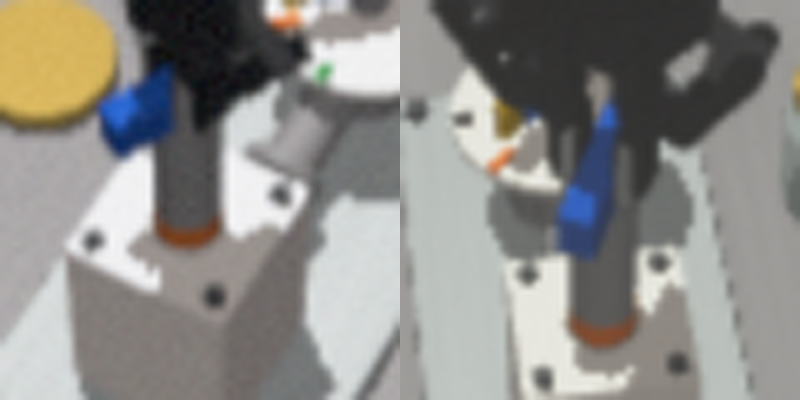

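```bash
python3 -c "
from workcell import bot
print(bot.close_job(), bot.get_state()['clock'])"
```

```text
the job is handed in; nothing more can be done
the job is handed in; nothing more can be done
```

I set the valve to half open, then drew the piston up about 50 mm and handed the job in while holding it there, after about 11.5 s of the 42 s allowed.

- **Valve:** I pinched the handle at its axis and turned it from about 12° to half open. The wrist picture afterwards showed the nose over the orange mark, midway between the black and green marks. The bar stood at 46.4° in world against a unit yaw of about 1.3°. I did not measure the valve again after that, but the last scene and side pictures showed nothing amiss.
- **Piston:** My first grip sat too low and read 23.5 mm, probably because the tips were on the rod. I opened, went up 8 mm and gripped the T-handle itself (14.7 mm). I drew it up, then corrected by 1.7 mm.
- **Last checks:**
  - The handle rose 50.1–50.4 mm by wrist depth and 50.5 mm by arm position.
  - The orange band stands just clear of the block top. Its lower edge read 116.5 mm (scene) and 118.5 mm (side) against the block's 117 mm.
  - The rod is upright and steady, with about 3 N on the wrist and no sign of jamming.
- **Jars, lid, jug and spatula:** I kept clear of them and felt no contact. I did not measure their positions again at the end.

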